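# Clear the tin and lap the cupboard doors shut

## Task

A blue tin stands in the way of the open doors of the small bench cupboard: first stand it upright, centred on the green coaster on the cupboard's roof. Then shut the door with the recessed bare-metal edge fully, and after it the door with the yellow lip, so that the lip laps over the recessed edge and both are fully shut. Do not tip the tin, and leave the jar, spray can and sanding block standing where they are.

Things in the scene. Friction and masses are not known exactly. Their poses are not given: they have to be found in the camera images.
- cupboard_front (a point): Brown steel bench cupboard, fixed, 264 wide x 170 deep x 140 mm tall, hollow and open at the front. The point is the middle of the lower front edge, on the bench; x points into the cupboard (away from the robot at yaw 0), y to the cupboard's left-hand side (the robot's left), z up. The flat roof is at z = 140 mm.
- recess_leaf (a joint): Angle (rad) of the left (+y) door, with the recessed edge: 0 = shut, grows as it swings out towards -x and past square, to 1.95. It stays where it is left (hinge friction 0.06 N m, damping 0.04 N m s/rad, no spring or latch; 0.5 kg). 127 mm tall (z 4 to 131 mm), 16 mm thick. If the lip door is shut first, this one stops against the lip about 0.14 rad open.
- recess_leaf_hinge (a point): Hinge axis (vertical) of the left door, 67 mm up, in the cupboard's front plane, 132 mm left (+y) of the middle. Turns with the door; shut, its axes are the cupboard's and the door runs along -y, outer face at x = -16 mm: brown panel from the hinge to 112 mm, then a 6 mm thick bare aluminium strip, flush with the inner face, to 131 mm.
- recess_leaf_face (a point): Point on the outer face of the left door, 55 mm from the hinge, 67 mm up, a clear place to push; its -x axis points out of the face, -y to the free edge. Beyond it, 96 mm from the hinge, is a vertical steel bar handle, 60 mm tall, centred 85 mm up, 35 mm off the face.
- lip_leaf (a joint): Angle (rad) of the right (-y) door, with the yellow lip: 0 = shut, grows as it swings out towards -x, to 1.95. Height, thickness, mass, hinge and handle are like the other door's. When both are shut its lip covers the aluminium strip of the left door by 15 mm, with a 2 mm gap.
- lip_leaf_hinge (a point): Hinge axis (vertical) of the right door, 67 mm up, in the cupboard's front plane, 132 mm right (-y) of the middle. Turns with the door; shut, its axes are the cupboard's and the door runs along +y, outer face at x = -16 mm: brown panel from the hinge to 131 mm, then an 8 mm thick yellow lip, flush with the outer face, to 148 mm.
- lip_leaf_face (a point): Point on the outer face of the right door, 55 mm from the hinge, 67 mm up, a clear place to push; its -x axis points out of the face, +y to the free edge. Beyond it, 96 mm from the hinge, is the same bar handle.
- tin_center (a point): Blue round tin with cream band and steel lid, 62 mm diameter, 120 mm tall, 0.25 to 0.5 kg, loose, standing on the bench between the open doors. The point is its centre, 60 mm above its foot; z along its axis.
- coaster_top (a point): Green round coaster, 84 mm diameter, 3 mm thick, fixed on the left or right half of the cupboard's roof, 85 mm behind the front. The point is the centre of its top face.
- jar_center (a point): Amber jar with black cap, 56 mm diameter, 85 mm tall, loose, on the other half of the roof (about 120 mm from the coaster): leave alone. The point is its centre, half-way up.
- spray_can_center (a point): Orange spray can with a paper band, 56 mm diameter, 180 mm tall, loose, on the bench outside one of the open doors: leave alone. The point is its centre, half-way up.
- sand_block_center (a point): Cork sanding block with wooden grip, 115 x 68 x 50 mm, loose, on the bench outside the other open door: leave alone. The point is its centre, half-way up, 25 mm over the bench.
- tin: The same blue tin; origin at the centre of its foot.

How it is judged:
By the outcome, as a careful person would: the job done as asked, in the order asked, and still so for the second after the job is handed in, with the robot touching nothing.
It also fails if it takes over 72 s, if anything falls off the work surface, if the arm or the gripper's body presses on something with over 40 N, if the wrist force passes 120 N, or if a joint passes its speed limit or range.

## Robot

A 6-joint arm with a two-finger parallel gripper is mounted at the origin on the work surface. World frame = base frame: x ahead of the robot, y to its left, z up, the work surface at z = 0. Lengths are in m, angles in rad, forces in N, time in s.
With the tool pointing down it reaches from about 0.35 to 0.875 m from the base axis. Payload 4.2 kg.
Tool frame: the origin (TCP) lies at the centre of the arm's flange, where the gripper is bolted on; the fingertips stand ctrl.tcp_to_tips ahead of it and the grasp point (between the pads) lies 164 mm ahead of it (ctrl.tcp_to_tips is the distance from the TCP to the fingertips, in m); y points along the fingers, z is the direction in which the jaws open and shut, and the axes are right-handed (so a half turn about y gives the same grasp; the last joint's range is limited). The gripper opens to 87 mm and grips with 3 to 60 N. Pads are 19 mm wide; open, the fingers measure 117 mm over their backs; the gripper's body (75 mm by 190 mm) begins 51 mm behind the grasp point.
Start: joints at [1.392, 0.385, 0.008, 0, -1.194, -0.259], TCP at [0.265, 0.566, 0.405] pointing down, gripper open.
Joint ranges: [-3.14, 3.14], [-1.21, 2.06], [-1.07, 1.41], [-3.16, 2.05], [-2.99, -0.16], [-3.1, 3.1]. Speed limits (rad/s): [2.79, 2.79, 3.14, 3.14, 3.14, 3.14].

## Interface

Orientations are given as a 3x3 rotation matrix whose columns are the frame's x, y, z axes.
In Python, from bench import ctrl, claw, sensors, eyes, order gives the robot as it stands. Calls block until the motion is done:
- ctrl.move_pose(position, orientation): joint-space move of the TCP to a pose.
- ctrl.move_straight(position, frame=None, rate=0.15): straight line of the TCP; frame=None keeps the orientation; rate is the mean speed in m/s.
- ctrl.set_joints(angles): joint-space move.
- claw.open_jaws() and claw.grasp(): open the fingers fully, or close them until they stop; the grip force is fixed at half the most.
- ctrl.hold(seconds).
- ctrl.solve_ik(position, orientation): joint angles nearest the present ones, or None.
- sensors.get_obs(): the state.
- eyes.capture(name): name is "scene" or "top" or "wrist"; returns (picture, depth): 480x640x3 uint8, red, green, blue; 480x640 float32, m along the optical axis (not along the pixel's ray), 0 where there is no reading.
- eyes.calibration(name): a dict with "K" (3x3 intrinsics, pixels), "eye" and "attitude" of the camera in the world; the wrist camera has in their place "hand_eye" (4x4, takes a point from camera to tool coordinates, whose origin is the TCP and whose axes are the tool frame's). Camera axes: x right, y up, looking along -z (the intrinsics and any distortion apply to the point x, -y, -z); pixel columns grow to the right and rows downward; lengths in m; the calibration is good to about 2 mm. A picture is of the moment at which its call begins: read the wrist's pose just before it. calibration takes no time and is no camera call.
A pose or a line that the arm cannot do raises ctrl.MotionError and nothing moves.
- order.close_job(): hands the job in, once; it reports no verdict.
The state is a dict: "clock": time; "qpos": joint angles; "dq": joint speeds; "joint_torque": joint torques, N m; "tcp_pos": TCP position; "tcp_rot": TCP orientation; "ft_force": force on the tool from outside, world axes, zero at the start; "ft_torque": the same for the moment, N m; "gripper_width": opening from 0.0 (shut) to 1.0 (fully open).
Only numpy, scipy, OpenCV 4.12 (cv2) and the standard library are available. Lean on these libraries where they do the work, as an engineer would, in place of code of your own. Each camera call takes 0.05 s, during which the arm holds its last target.

## Working session

There is one attempt and no reset: what is moved stays moved. The work goes in short steps, each a Python script; the robot and the scene stay as the last script left them, time stands still between calls to the robot, and variables do not carry over. Pictures are saved under pics/ and viewed, and the job is handed in when it is done.

```bash
ls; mkdir -p pics
python3 - <<'E'
from bench import ctrl, claw, sensors, eyes, order
import cv2, numpy as np
o=sensors.get_obs(); print({k:np.round(v,3).tolist() for k,v in o.items()}, ctrl.tcp_to_tips)
for n in ("scene","top","wrist"):
    p,d=eyes.capture(n); cv2.imwrite(f"pics/{n}0.png",p[:,:,::-1]); np.save(f"{n}0.npy",d); print(n,eyes.calibration(n), (d>0).mean())
E
```

```text
pics
{'clock': 0.0, 'qpos': [1.392, 0.386, 0.007, -0.001, -1.194, -0.259], 'dq': [0.002, -0.001, 0.001, 0.001, -0.002, -0.001], 'joint_torque': [-0.0, -39.066, 18.741, 4.22, 0.011, -0.0], 'tcp_pos': [0.265, 0.566, 0.404], 'tcp_rot': [[-0.906, -0.001, -0.424], [0.424, -0.002, -0.906], [-0.0, -1.0, 0.002]], 'ft_force': [-0.141, 0.296, 0.448], 'ft_torque': [-0.017, -0.005, -0.025], 'gripper_width': 1.0} 0.1822
scene {'K': array([[520.49613925,   0.        , 320.77193499],
       [  0.        , 520.49613925, 234.11279561],
       [  0.        ,   0.        ,   1.        ]]), 'eye': array([ 1.17767425, -0.26141615,  0.8644597 ]), 'attitude': array([[ 0.45820094, -0.67195987,  0.58182629],
       [ 0.88881431,  0.34062849, -0.30656379],
       [ 0.00781195,  0.65760335,  0.75332384]])} 0.9959765625
top {'K': array([[439.4414686 ,   0.        , 315.99028672],
       [  0.        , 439.4414686 , 241.42634027],
       [  0.        ,   0.        ,   1.        ]]), 'eye': array([0.41910738, 0.03645062, 1.07294078]), 'attitude': array([[-0.00818597,  0.98382285, -0.17895695],
       [-0.99991672, -0.00983899, -0.00835136],
       [-0.00997701,  0.17887368,  0.98382146]])} 0.9959765625
wrist {'K': array([[372.35062224,   0.        , 318.62632204],
       [  0.        , 372.35062224, 231.86318694],
       [  0.        ,   0.        ,   1.        ]]), 'hand_eye': array([[-3.91741869e-04, -9.64341096e-01, -2.64662230e-01,
        -7.20222270e-02],
       [-5.46809262e-04,  2.64662418e-01, -9.64340970e-01,
         1.97267984e-02],
       [ 9.99999774e-01, -2.33052975e-04, -6.30989993e-04,
        -5.17335693e-04],
       [ 0.00000000e+00,  0.00000000e+00,  0.00000000e+00,
         1.00000000e+00]])} 0.9959114583333334
```

View pics/scene0.png

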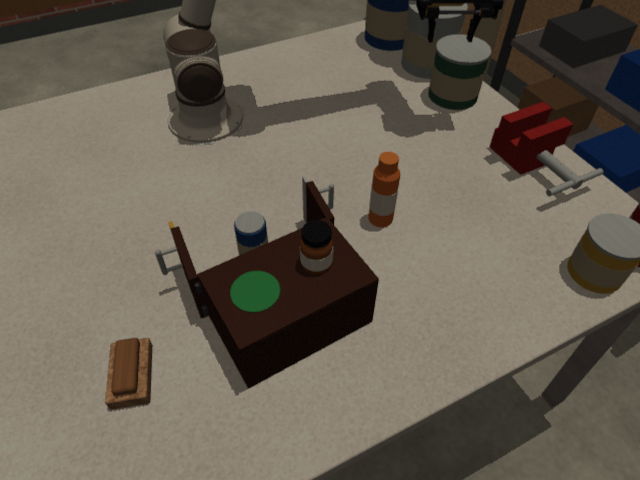

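View pics/top0.png

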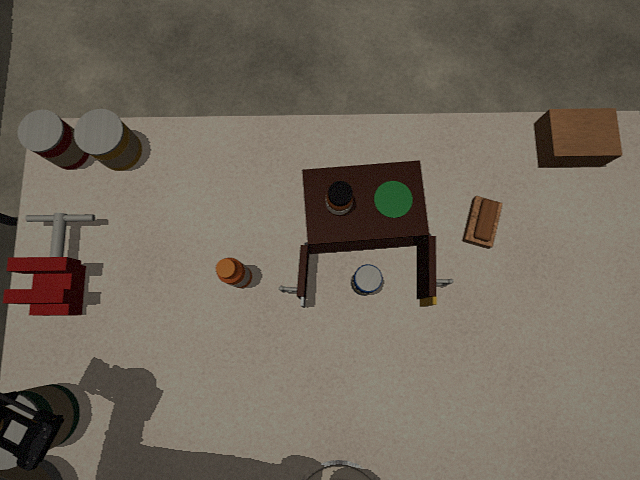

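View pics/wrist0.png

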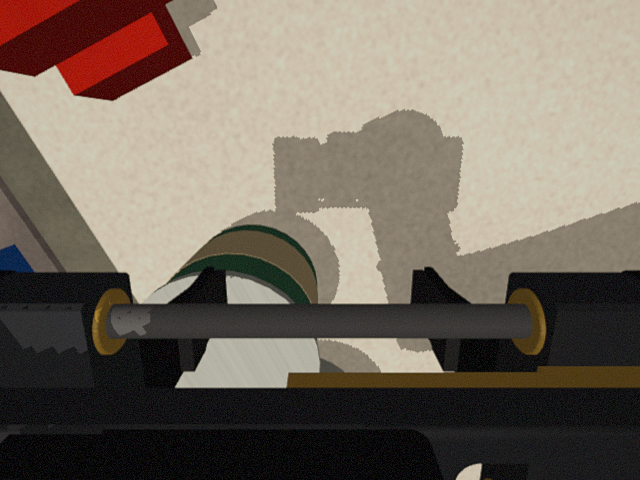

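```bash
cat > h.py <<'E'
import numpy as np, cv2
from bench import ctrl, claw, sensors, eyes, order
def rays(name,uv,cal=None):
    c=cal or eyes.calibration(name); K=c["K"]; uv=np.atleast_2d(np.float64(uv))
    d=np.c_[(uv[:,0]-K[0,2])/K[0,0],-(uv[:,1]-K[1,2])/K[1,1],-np.ones(len(uv))]
    if "eye" in c: R,e=c["attitude"],c["eye"]
    else:
        o=sensors.get_obs(); T=np.eye(4); T[:3,:3]=o["tcp_rot"]; T[:3,3]=o["tcp_pos"]; T=T@c["hand_eye"]; R,e=T[:3,:3],T[:3,3]
    return e, d@np.asarray(R).T
def onplane(name,uv,z):
    e,d=rays(name,uv); return e+d*((z-e[2])/d[:,2])[:,None]
def cloud(name,depth):
    v,u=np.mgrid[0:480,0:640]; e,d=rays(name,np.c_[u.ravel(),v.ravel()])
    return (e+d*depth.ravel()[:,None]).reshape(480,640,3)
E
python3 - <<'E'
from h import *
p=cv2.imread("pics/top0.png"); P=cloud("top",np.load("top0.npy"))
hsv=cv2.cvtColor(p,cv2.COLOR_BGR2HSV)
def big(m):
    n,l,s,c=cv2.connectedComponentsWithStats(m.astype(np.uint8)); k=1+np.argmax(s[1:,4]); return l==k,c[k],s[k]
g,c,s=big(cv2.inRange(hsv,(45,120,40),(80,255,255))>0); print("coaster",c,s,onplane("top",c,.143), np.median(P[g],0))
box=np.zeros((480,640),bool); box[140:320,190:520]=1
Z=P[...,2]
# roof
r,c,s=big(box&(abs(Z-.14)<.006)&(P[...,0]>.0)); 
cs=cv2.findContours(r.astype(np.uint8),cv2.RETR_EXTERNAL,cv2.CHAIN_APPROX_NONE)[0]; q=max(cs,key=cv2.contourArea)[:,0]
W=onplane("top",q,.14)[:,:2].astype(np.float32); R=cv2.minAreaRect(W); print("roof",R,cv2.boxPoints(R), s)
for nm,lo,hi,zz in(("tin",.112,.13,.12),("jar",.217,.24,.225),("can",.17,.19,.18),):
    m=box&(Z>lo)&(Z<hi); n,l,st,cc=cv2.connectedComponentsWithStats(m.astype(np.uint8))
    for k in range(1,n):
        if st[k,4]>40: print(nm,st[k],cc[k].round(1),onplane("top",cc[k],zz)[0].round(4), np.median(P[l==k],0).round(3))
m=box&(Z>.02)&(Z<.06)
n,l,st,cc=cv2.connectedComponentsWithStats(m.astype(np.uint8))
for k in range(1,n):
    if st[k,4]>100: print("low",st[k],cc[k].round(1),P[l==k].mean(0).round(3),P[l==k].min(0).round(3),P[l==k].max(0).round(3))
m=box&(Z>.119)&(Z<.137)
n,l,st,cc=cv2.connectedComponentsWithStats(m.astype(np.uint8))
for k in range(1,n):
    if st[k,4]>60:
        W=P[l==k][:,:2].astype(np.float32); print("door",st[k],cc[k].round(1),cv2.minAreaRect(W),cv2.boxPoints(cv2.minAreaRect(W)).round(3).tolist())
v=p[130:330,190:520]; cv2.imwrite("pics/crop0.png",cv2.resize(v,None,fx=2.4,fy=2.4))
E
```

```text
coaster [392.84021544 198.79982047] [ 374  181   39   37 1114] [[ 0.68127487 -0.12439855  0.143     ]] [ 0.68076355 -0.12397949  0.14365972]
roof ((0.6765385270118713, -0.061289772391319275), (0.17091134190559387, 0.26386499404907227), 4.0394697189331055) [[ 0.5820013   0.06429517]
 [ 0.6005889  -0.19891433]
 [ 0.7710757  -0.18687472]
 [ 0.75248814  0.07633479]] [ 302  160  127   85 8177]
tin [424 236   9  69 164] [427.4 269.3] [ 0.5285 -0.197   0.12  ] [ 0.528 -0.196  0.122]
tin [354 264  28  29 619] [367.4 278. ] [ 0.5108 -0.0663  0.12  ] [ 0.511 -0.066  0.12 ]
tin [435 279  18   5  63] [444.2 280.8] [ 0.5031 -0.232   0.12  ] [ 0.503 -0.234  0.116]
tin [278 286  20   6  63] [286.4 288.3] [0.4901 0.1095 0.12  ] [0.491 0.111 0.116]
jar [327 181  25  25 477] [339.3 192.7] [ 0.672  -0.0039  0.225 ] [ 0.672 -0.003  0.225]
can [326 202  25  11  65] [337.  209.1] [ 6.498e-01 -5.000e-04  1.800e-01] [ 0.648 -0.     0.182]
can [215 259  20  19 304] [224.8 268. ] [0.5281 0.2312 0.18  ] [0.528 0.231 0.18 ]
low [ 464  196   38   52 1354] [482.5 221.3] [ 0.652 -0.355  0.041] [ 0.592 -0.408  0.02
[... 405 characters left out ...]
220459], [0.453000009059906, -0.19200000166893005]]
door [296 245  14  61 428] [301.3 272.6] ((0.5196805000305176, 0.07756130397319794), (0.020014002919197083, 0.13182394206523895), 83.27272033691406) [[0.453000009059906, 0.07500000298023224], [0.5839999914169312, 0.05999999865889549], [0.5860000252723694, 0.07999999821186066], [0.45500001311302185, 0.0949999988079071]]
door [355 265  26  27 446] [367.7 277.6] ((0.5108352303504944, -0.06648682802915573), (0.054460473358631134, 0.05646736919879913), 88.67462921142578) [[0.4819999933242798, -0.09300000220537186], [0.5379999876022339, -0.09399999678134918], [0.5400000214576721, -0.03999999910593033], [0.4830000102519989, -0.039000000804662704]]
```

View pics/crop0.png

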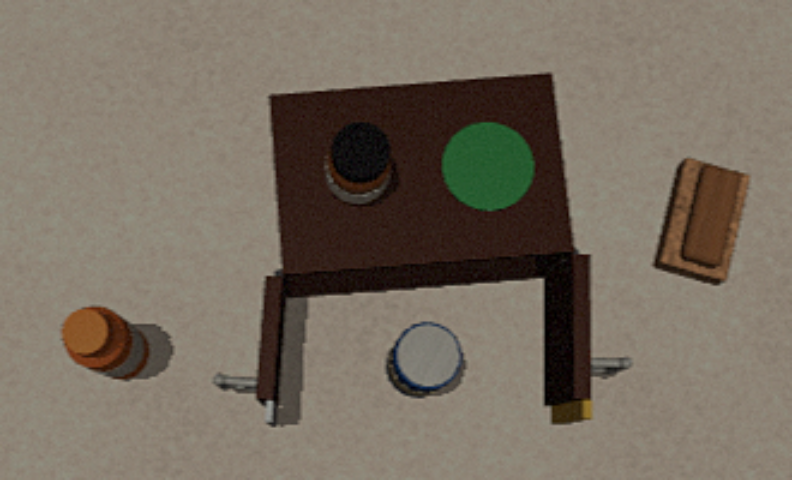

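```bash
cat >> h.py <<'E'
yaw=0.0705
xc=np.array([np.cos(yaw),np.sin(yaw),0]); yc=np.array([-np.sin(yaw),np.cos(yaw),0])
F=np.array([0.5913,-0.0673,0]); HL=F+.132*yc; HR=F-.132*yc
TIN=np.array([0.5108,-0.0664,0]); COA=np.array([0.6812,-0.1243,0])
down=np.array([0,0,-1.])
def Rot(a):  # tool x = a (horizontal), camera on -a side
    a=a/np.linalg.norm(a); return np.c_[a,down,np.cross(a,down)]
def say(t=""):
    o=sensors.get_obs(); print(t,"t=%.2f"%o["clock"],np.round(o["tcp_pos"],4),"f",np.round(o["ft_force"],1),"w %.3f"%o["gripper_width"]); return o
def door(side,th):  # hinge, direction to free edge, outward normal
    s=1 if side=="L" else -1
    d=-s*np.cos(th)*yc-np.sin(th)*xc
    n=-np.cos(th)*xc+s*np.sin(th)*yc
    return (HL if s>0 else HR),d,n
def push_pose(side,th,off,r=.055,ztip=.082):
    h,d,n=door(side,th); p=h+d*r+n*(.016+off); p=p.copy(); p[2]=ztip+ctrl.tcp_to_tips; return p,Rot(-n)
E
python3 - <<'E'
from h import *
R=Rot(xc)
for p in (TIN+[0,0,.45],TIN+[0,0,.259],TIN+[0,0,.45],COA+[0,0,.46],COA+[0,0,.403]):
    q=ctrl.solve_ik(p,R); print(None if q is None else np.round(q,2))
for s,ths in(("L",(1.75,1.2,.6,0)),("R",(1.48,1,.5,0))):
    for t in ths:
        p,R=push_pose(s,t,.012); q=ctrl.solve_ik(p,R); print(s,t,p.round(3),None if q is None else np.round(q,2))
E
```

```text
[ 0.19  0.17 -0.18  0.   -1.22 -1.69]
[ 0.19  0.36 -0.45  0.   -0.76 -1.69]
[ 0.19  0.17 -0.18  0.   -1.22 -1.69]
[ 0.05  0.48  0.29  0.   -1.38 -1.55]
[ 0.05  0.5   0.19  0.   -1.26 -1.55]
L 1.75 [0.53  0.098 0.264] [ 0.48  0.39 -0.39  0.   -0.8   2.55]
L 1.2 [0.52  0.066 0.264] None
L 0.6 [0.53  0.031 0.264] [ 0.36  0.38 -0.41  0.   -0.79 -2.46]
L 0 [0.558 0.008 0.264] [ 0.3   0.41 -0.34  0.   -0.82 -1.8 ]
R 1.48 [ 0.545 -0.226  0.264] [-0.12  0.46 -0.26  0.   -0.85  0.1 ]
R 1 [ 0.539 -0.197  0.264] [-0.07  0.44 -0.3   0.   -0.83 -0.43]
R 0.5 [ 0.547 -0.168  0.264] [-0.01  0.44 -0.3   0.   -0.83 -0.99]
R 0 [ 0.569 -0.146  0.264] [ 0.02  0.46 -0.27  0.   -0.85 -1.52]
```

Run:
```python
from h import *
R=Rot(xc)
ctrl.move_pose(TIN+[0,0,.44],R); say("above")
ctrl.move_straight(TIN+[0,0,.259],rate=.12); o=say("down")
p,d=eyes.capture("wrist"); cv2.imwrite("pics/w1.png",p[:,:,::-1])
p,d=eyes.capture("scene"); cv2.imwrite("pics/s1.png",p[150:400,80:420,::-1])
```

```text
above t=2.57 [ 0.511  -0.0658  0.4399] f [ 0.6  0.2 -0.6] w 0.999
down t=4.22 [ 0.511  -0.0664  0.2596] f [0.5 0.3 0.4] w 1.001
```

View pics/w1.png

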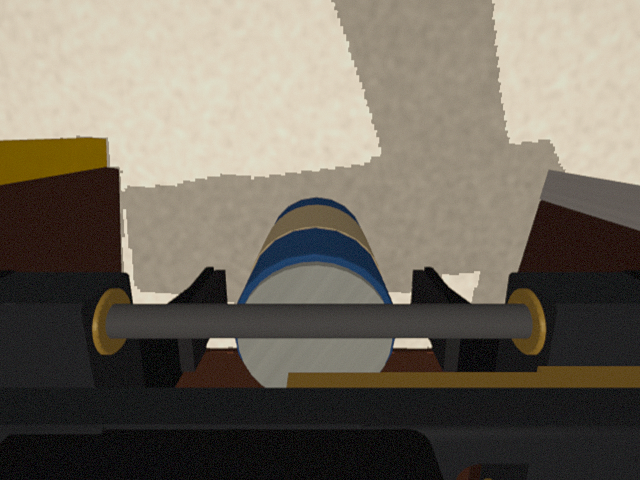

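View pics/s1.png

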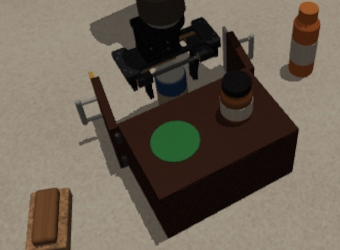

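The tin's lid (centre about (315, 330)) sits midway between the fingers, with the doors clear on both sides (yellow lip at left, aluminium strip at right). I'm grasping it now.

Run:
```python
from h import *
claw.grasp(); say("grasp"); ctrl.hold(.2)
ctrl.move_straight(TIN+[0,0,.259+.185],rate=.12); say("lift")
ctrl.move_straight(COA+[0,0,.259+.185],rate=.12); ctrl.hold(.2); o=say("over")
p,d=eyes.capture("top"); cv2.imwrite("pics/t2.png",p[130:330,190:520,::-1].repeat(2,0).repeat(2,1))
p,d=eyes.capture("scene"); cv2.imwrite("pics/s2.png",p[150:400,80:420,::-1].repeat(2,0).repeat(2,1))
```

```text
grasp t=4.90 [ 0.5109 -0.0665  0.2591] f [-0.3 -2.5  1.2] w 0.705
lift t=6.79 [ 0.5107 -0.0664  0.4431] f [-0.3 -0.1 -5.1] w 0.704
over t=8.64 [ 0.6809 -0.1241  0.4444] f [-1.   0.6 -4.9] w 0.708
```

View pics/s2.png

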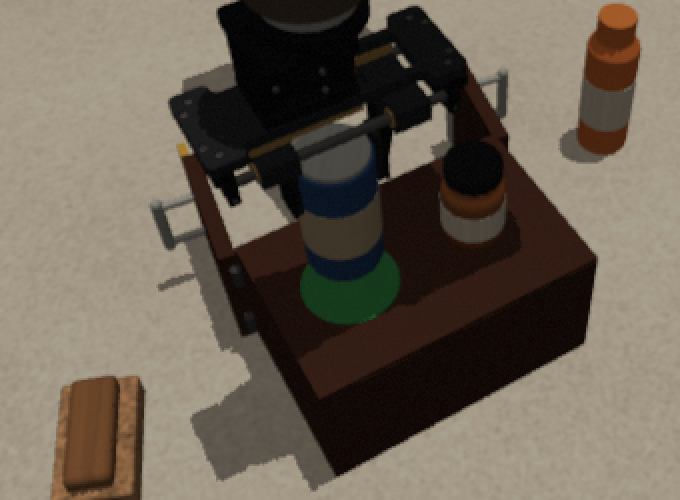

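View pics/t2.png

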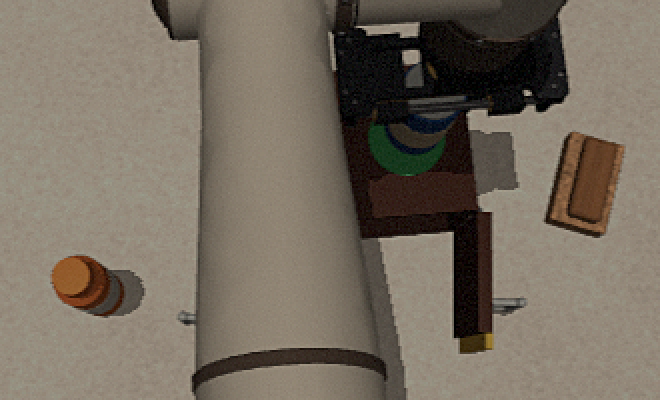

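The tin is held upright above the coaster (scene view: foot about (345, 265), green disc below it). I'm lowering it with a force check.

Run:
```python
from h import *
ctrl.move_straight(COA+[0,0,.4065],rate=.08); f0=say("near")["ft_force"][2]
z=.4065
while z>.399:
    z-=.001; ctrl.move_straight(COA+[0,0,z],rate=.03); f=sensors.get_obs()["ft_force"][2]
    if f-f0>2: break
say("touch %.4f"%z)
claw.open_jaws(); ctrl.hold(.1); say("open")
ctrl.move_straight(COA+[0,0,.53],rate=.15)
p,L=push_pose("L",1.75,.05); 
say("up")
```

```text
near t=9.36 [ 0.6814 -0.1244  0.4066] f [-0.2 -0.4 -4.2] w 0.705
touch 0.4015 t=10.61 [ 0.6812 -0.1243  0.4022] f [-0.8 -1.1 -1.7] w 0.705
open t=11.46 [ 0.6812 -0.1243  0.4015] f [0.1 0.2 0.5] w 1.002
up t=12.47 [ 0.6812 -0.1242  0.5287] f [ 0.2 -0.1  0. ] w 1.000
```

```bash
cat >> h.py <<'E'
def pp(side,th,off,ztip=.082,r=.055,amax=1.0):
    p,_=push_pose(side,th,off,r,ztip); _,_,n=door(side,min(th,amax) if side=="L" else th); return p,Rot(-n)
E
python3 - <<'E'
from h import *
p,R=pp("L",1.75,.045,.30)
ctrl.move_pose(p,R); claw.grasp(); say("left")
p,d=eyes.capture("top"); cv2.imwrite("pics/t3.png",p[130:330,190:520,::-1].repeat(2,0).repeat(2,1)); np.save("t3.npy",d)
P=cloud("top",d); Z=P[...,2]
m=(Z>.257)&(Z<.27); m[:,:370]=0; m[:,460:]=0; m[:120]=0;m[260:]=0
n,l,st,cc=cv2.connectedComponentsWithStats(m.astype(np.uint8))
for k in range(1,n):
    if st[k,4]>100: print(st[k],cc[k],onplane("top",cc[k],.263), COA)
p,d=eyes.capture("scene"); cv2.imwrite("pics/s3.png",p[100:400,80:480,::-1].repeat(2,0).repeat(2,1))
E
```

```text
left t=15.32 [0.5339 0.131  0.4822] f [ 0.   0.9 -0. ] w 0.002
[387 167  32  31 770] [402.24025974 182.26233766] [[ 0.68002652 -0.12291775  0.263     ]] [ 0.6812 -0.1243  0.    ]
```

View pics/s3.png

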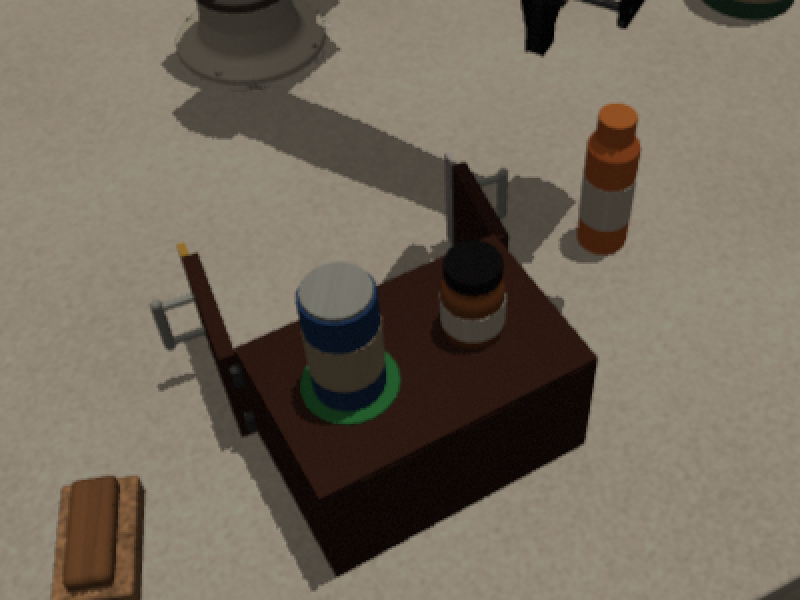

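View pics/t3.png

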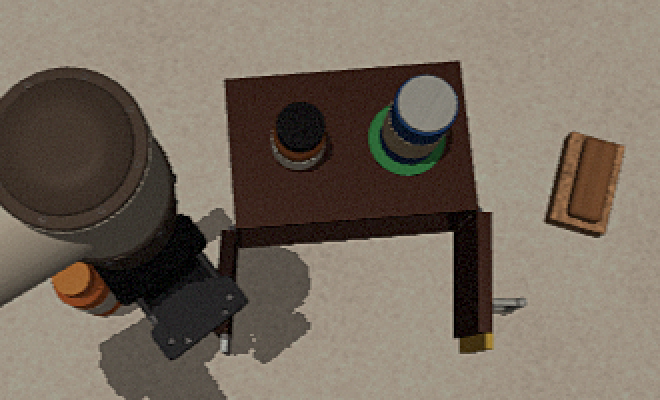

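Run:
```python
from h import *
p,R=pp("L",1.75,.03,.30); ctrl.move_straight(p,R,rate=.1)
p,R=pp("L",1.75,.03,.09); ctrl.move_straight(p,R,rate=.12); o=say("down"); f0=o["ft_force"]
for th in np.arange(1.7,.39,-.1):
    p,R=pp("L",th,.014,.09); ctrl.move_straight(p,R,rate=.06); f=sensors.get_obs()["ft_force"]-f0
    print("%.2f"%th,f.round(1))
    if np.linalg.norm(f)>12: break
o=say("end")
p,d=eyes.capture("scene"); cv2.imwrite("pics/s4.png",p[100:400,80:480,::-1].repeat(2,0).repeat(2,1))
```

```text
down t=17.62 [0.5325 0.1161 0.2728] f [-0.1  0.6  0.5] w 0.007
1.70 [ 0.5  0.4 -0.5]
1.60 [ 0.5 -0.9 -0.6]
1.50 [ 0.5  0.3 -0.3]
1.40 [-0.5 -0.8 -0.4]
1.30 [ 0.4 -0.1 -1. ]
1.20 [ 0.7 -0.5 -0.7]
1.10 [ 0.3 -1.4 -0.5]
1.00 [-0.4  0.  -1. ]
0.90 [-0.3 -1.2 -1.2]
0.80 [ 0.3 -0.9 -1.4]
0.70 [ 0.4 -0.9 -0.1]
0.60 [-0.6 -0.7 -1.1]
0.50 [ 0.4 -1.4  0.2]
0.40 [-0.6 -1.4 -0.3]
end t=21.45 [0.5358 0.0222 0.2722] f [-0.7 -0.8  0.2] w 0.002
```

View pics/s4.png

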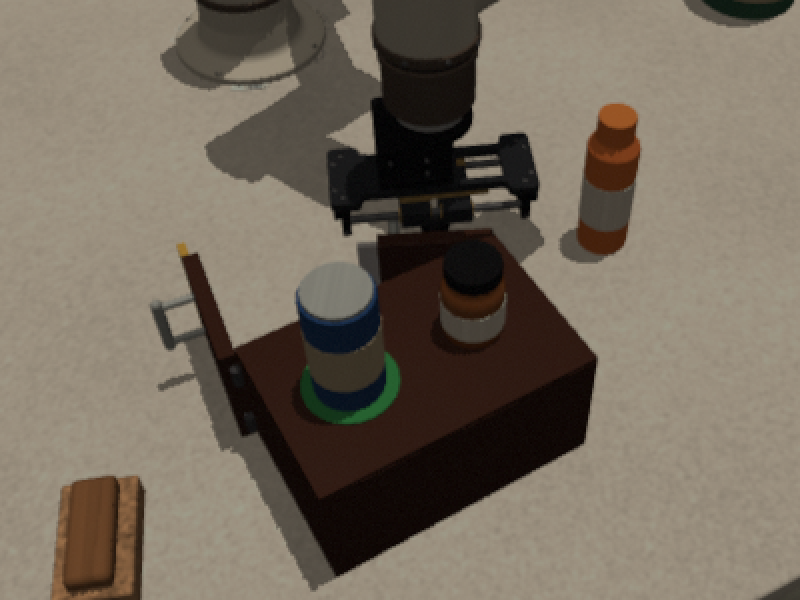

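The left door has swung most of the way in (top edge about (380–490, 235)), and nothing else has moved. I'm continuing to the stop with a force check.

```bash
cat >> h.py <<'E'
def shut(side,ths,ztip,f0,lim=8):
    for th in ths:
        p,R=pp(side,th,.014,ztip); ctrl.move_straight(p,R,rate=.05); f=(sensors.get_obs()["ft_force"]-f0)
        print("th %.2f fx %.1f"%(th,f@xc))
        if -(f@xc)>lim: return th
    for off in np.arange(.013,-.004,-.001):
        p,R=pp(side,0,off,ztip); ctrl.move_straight(p,R,rate=.02); ctrl.hold(.05); f=(sensors.get_obs()["ft_force"]-f0)
        print("off %.3f fx %.1f"%(off,f@xc))
        if -(f@xc)>lim: break
    ctrl.hold(.3); say("pressed")
E
python3 - <<'E'
from h import *
shut("L",[.3,.2,.1,.05,0],.09,np.array([-.1,.6,.5]))
E
```

```text
th 0.30 fx 0.0
th 0.20 fx 0.4
th 0.10 fx -0.2
th 0.05 fx -0.4
th 0.00 fx 0.4
off 0.013 fx -0.8
off 0.012 fx 0.0
off 0.011 fx -1.0
off 0.010 fx -0.5
off 0.009 fx -3.9
off 0.008 fx -7.2
off 0.007 fx -9.1
pressed t=25.23 [0.5613 0.0077 0.2719] f [-8.6  0.9  5.2] w 0.005
```

Run:
```python
from h import *
p,R=pp("L",0,.06,.09); ctrl.move_straight(p,R,rate=.12)
p,R=pp("L",0,.06,.30); ctrl.move_straight(p,R,rate=.2)
p,R=pp("R",1.48,.03,.30); ctrl.move_pose(p,R); say("R above")
p,d=eyes.capture("top"); cv2.imwrite("pics/t5.png",p[130:330,190:520,::-1].repeat(2,0).repeat(2,1))
P=cloud("top",d)
m=(P[...,2]>.12)&(P[...,2]<.136); m[:,:295]=0; m[:,412:]=0; m[:225]=0;m[300:]=0
Q=P[m]; print(len(Q)); f=(Q-F); print("door top x rel", np.polyfit(f@yc,f@xc,1), np.percentile(f@xc,[2,50,98]), np.percentile(f@yc,[2,98]))
p,d=eyes.capture("scene"); cv2.imwrite("pics/s5.png",p[100:400,80:480,::-1].repeat(2,0).repeat(2,1))
```

```text
R above t=28.73 [ 0.5448 -0.2436  0.482 ] f [-0.   0.1 -0.1] w 0.005
452
door top x rel [-0.00131321 -0.00749109] [-0.01536203 -0.00724189  0.0013073 ] [0.00561341 0.12983164]
```

View pics/s5.png

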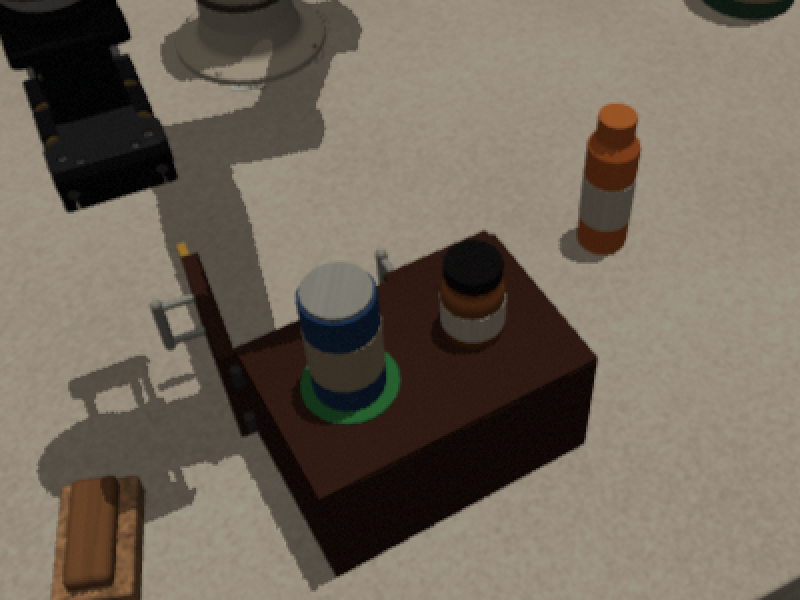

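View pics/t5.png

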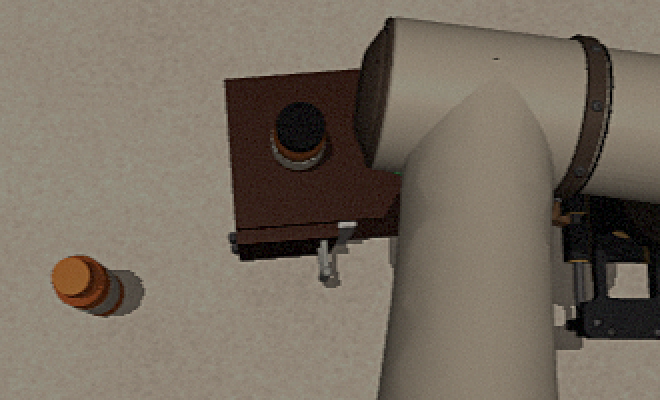

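Left door is shut: its top edge lies along the front (slope −0.001 rad) and its handle is at (325, 260). Tin, jar, can and block have not moved. Next is the lip door.

Run:
```python
from h import *
p,R=pp("R",1.48,.03,.09); ctrl.move_straight(p,R,rate=.12); o=say("down"); f0=o["ft_force"]
for th in np.arange(1.4,.39,-.1):
    p,R=pp("R",th,.014,.09); ctrl.move_straight(p,R,rate=.06); f=sensors.get_obs()["ft_force"]-f0
    print("%.2f"%th,f.round(1))
    if np.linalg.norm(f)>12: break
np.save("f0.npy",f0)
say()
p,d=eyes.capture("scene"); cv2.imwrite("pics/s6.png",p[100:400,80:480,::-1].repeat(2,0).repeat(2,1))
```

```text
down t=30.73 [ 0.5449 -0.2439  0.2729] f [ 0.1 -0.6 -0.4] w 0.007
1.40 [-0.2  0.3  0.9]
1.30 [ 0.5 -0.1  0.9]
1.20 [-0.3  0.1  1.2]
1.10 [-0.1  0.8  0.3]
1.00 [-0.4  0.9  0.4]
0.90 [-0.2  0.6  0.1]
0.80 [-0.5  0.8  0.7]
0.70 [-0.3  1.2 -0.5]
0.60 [0.3 1.5 0.4]
0.50 [ 0.2 -0.2  0.3]
0.40 [-0.6  0.6  0.4]
 t=33.80 [ 0.5489 -0.1637  0.2722] f [-0.5 -0.   0. ] w 0.004
```

View pics/s6.png

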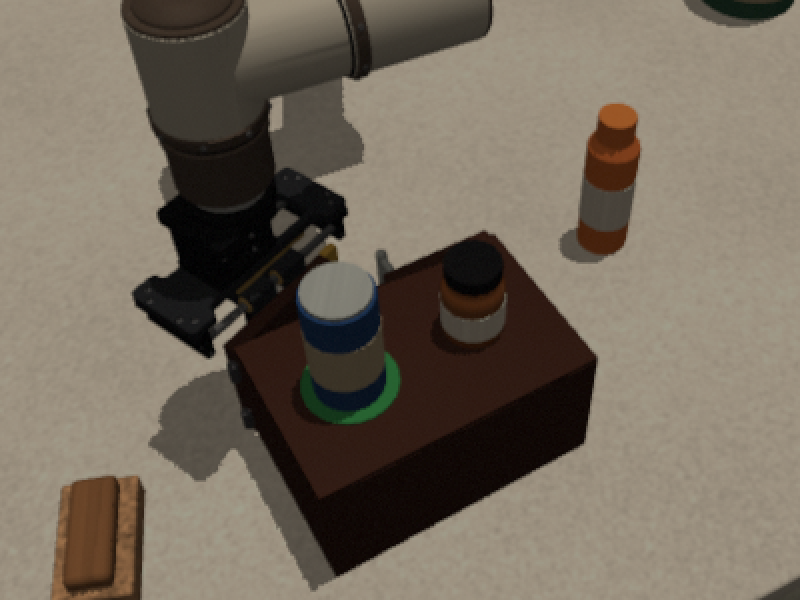

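Run:
```python
from h import *
shut("R",[.3,.2,.1,.05,0],.09,np.load("f0.npy"))
p,R=pp("R",0,.06,.09); ctrl.move_straight(p,R,rate=.12)
p,R=pp("R",0,.06,.30); ctrl.move_straight(p,R,rate=.2)
q=sensors.get_obs()["qpos"]; q[0]=1.2; ctrl.set_joints(q); say("away")
p,d=eyes.capture("top"); cv2.imwrite("pics/t7.png",p[130:330,190:520,::-1].repeat(2,0).repeat(2,1)); cv2.imwrite("pics/t7full.png",p[:,:,::-1])
np.save("t7.npy",d)
P=cloud("top",d)
m=(P[...,2]>.12)&(P[...,2]<.136); m[:,:295]=0; m[:,440:]=0; m[:225]=0;m[300:]=0
f=P[m]-F
for a,b in((.02,.13),(-.13,.0)):
    g=f[(f@yc>a)&(f@yc<b)]; print(len(g),"slope",np.polyfit(g@yc,g@xc,1).round(4), np.percentile(g@xc,[2,50,98]).round(4))
Z=P[...,2]
for nm,lo,hi,zz,c in(("tin",.257,.27,.263,(402,182)),("jar",.217,.24,.225,(339,193)),("can",.17,.19,.18,(225,268)),("block",.03,.06,.05,(482,221))):
    n,l,st,cc=cv2.connectedComponentsWithStats(((Z>lo)&(Z<hi)).astype(np.uint8)); k=1+np.argmin(np.hypot(*(cc[1:]-c).T)+1e3*(st[1:,4]<100)); print(nm,st[k,4],cc[k].round(1),onplane("top",cc[k],zz)[0].round(4))
p,d=eyes.capture("scene"); cv2.imwrite("pics/s7.png",p[100:400,80:480,::-1].repeat(2,0).repeat(2,1))
```

```text
th 0.30 fx -0.8
th 0.20 fx -0.2
th 0.10 fx -0.1
th 0.05 fx -0.0
th 0.00 fx -0.2
off 0.013 fx -1.5
off 0.012 fx -1.0
off 0.011 fx -0.6
off 0.010 fx 0.0
off 0.009 fx -4.3
off 0.008 fx -5.9
off 0.007 fx -8.1
pressed t=37.58 [ 0.572  -0.146   0.2721] f [-8.3  0.4  6.7] w 0.006
away t=41.52 [0.3371 0.4242 0.4809] f [ 0.   0.3 -0.1] w 0.006
412 slope [ 0.037  -0.0112] [-0.0153 -0.0079  0.0007]
491 slope [-0.0145 -0.0094] [-0.0157 -0.0081  0.0008]
tin 761 [402.3 182.3] [ 0.68   -0.1229  0.263 ]
jar 476 [339.4 192.7] [ 0.672  -0.0039  0.225 ]
can 304 [224.8 268. ] [0.5281 0.2312 0.18  ]
block 1072 [483.8 220.9] [ 0.6507 -0.3542  0.05  ]
```

View pics/s7.png

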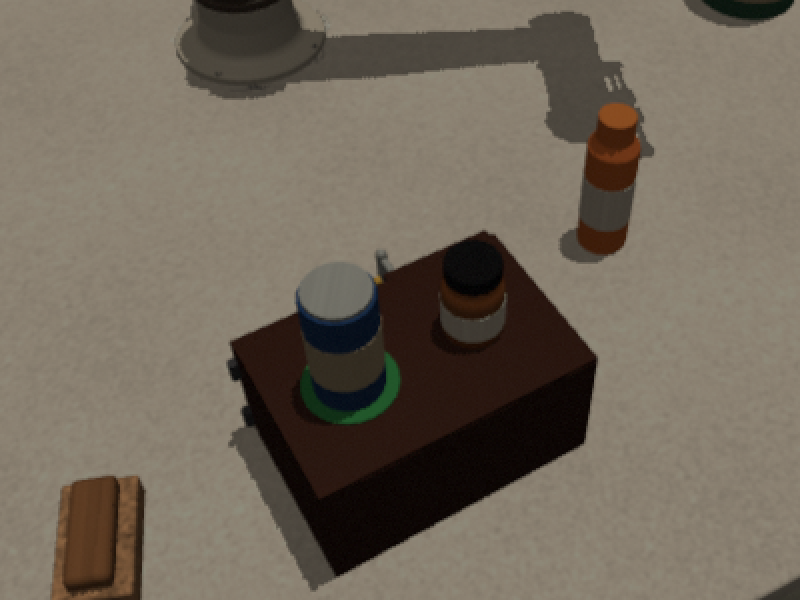

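View pics/t7.png

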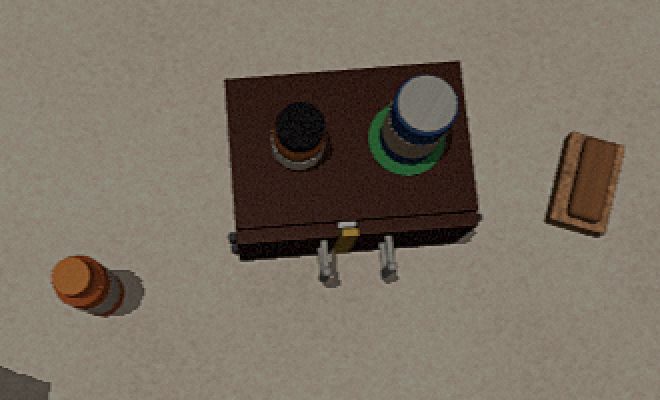

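Run:
```python
from h import *
P=cloud("top",np.load("t7.npy"))
m=(P[...,2]>.122)&(P[...,2]<.136); m[:,:295]=0; m[:,440:]=0; m[:225]=0;m[300:]=0
f=P[m]-F; x=f@xc;y=f@yc
for a in np.arange(-.14,.14,.02):
    g=(y>a)&(y<a+.02); print("%.2f"%a,g.sum(),np.percentile(x[g],[3,50,97]).round(4) if g.sum()>3 else "")
```

```text
-0.14 45 [-0.0152 -0.0071  0.0013]
-0.12 74 [-0.0152 -0.0082  0.0001]
-0.10 70 [-0.0151 -0.0076  0.0007]
-0.08 74 [-0.0153 -0.0076  0.0006]
-0.06 72 [-0.0152 -0.0074 -0.0003]
-0.04 74 [-0.0155 -0.0082  0.0002]
-0.02 72 [-0.015  -0.0081  0.0004]
0.00 62 [-0.0151 -0.0076  0.0002]
0.02 71 [-0.0151 -0.0078 -0.0002]
0.04 73 [-0.0151 -0.0079  0.0002]
0.06 75 [-0.0149 -0.0071  0.0005]
0.08 70 [-0.0148 -0.0078 -0.0004]
0.10 70 [-0.0147 -0.0078  0.0005]
0.12 45 [-0.015  -0.0062  0.0016]
0.14 0
```

Both doors are flush along the whole front (outer edge at −15 mm everywhere), and the yellow lip at (346, 240) lies in front of the aluminium strip at (346, 225). Handing in.

Run:
```python
from h import *
say("final"); order.close_job()
```

```text
final t=41.62 [0.3371 0.4242 0.4809] f [-0.5 -0.6  0. ] w 0.009
the job is handed in; nothing more can be done
```

The job is done and handed in at 41.6 s. I stood the tin on the green coaster, then pushed the recessed-edge door shut to its stop, and after it the lip door. Each door was pressed home with about 8 N.

**Last checks from the top camera:**
- **Tin:** it stands upright, with its lid about 2 mm from the coaster's centre, which is within the camera calibration.
- **Doors:** both are flush. The outer edge reads −15 mm along the whole front, against a nominal −16 mm. The yellow lip lies in front of the aluminium strip.
- **Jar, spray can and sanding block:** the jar and can are back at their first-picture positions to within 0.1 mm. The block looks unmoved in the before and after pictures.

**One check disagreed:** a first straight-line fit of the left door's top gave a slope of 0.037 rad. Looking at the same data in 20 mm sections showed no slope, so I took that fit as unreliable.

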